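Let the mould tray down on the ratchet winch

TASK

The bench winch holds a mould on a raised tray. Press gently on the finger pad at the tail of the orange pawl until its nose lifts clear of the toothed wheel, without forcing the tail down hard on its stop, let the drum turn back under the tray's own weight, and let the pawl drop in time to catch the red tooth, so that the tray ends locked level. Do not touch the drum, its wheel or the tray, and leave the jar, the tin and the tape measure where they stand.

Things in the scene. Friction and masses are not known exactly. Their poses are not given: they have to be found in the camera images.
- winch: Bench winch, bolted down: grey base 200 x 245 mm, two blue pedestals, shaft along the winch's x, 125 mm above the bench. Origin on the bench under the shaft, half-way between the pedestals; x along the shaft (toothed wheel, 116 mm across, at the near end, x = -85 mm), y to the tray side, z up. Place and yaw change.
- drum (a joint): Angle (rad) of drum, toothed wheel (18 teeth, pitch 0.349) and mould tray. 0: level, red tooth on the pawl; positive: raised. Rests only at multiples of 0.349; starts at 0.73 to 1.28 and creeps down to the tooth below (0.698 or 1.047) as the robot comes. Pawl clear, the weight turns it back, damped, at 0.05 (steep) to 0.2 rad/s (level). Past 0 it is caught at -0.349: too low.
- pawl (a joint): Angle of the orange pawl in rad. 0: nose at the bottom of a tooth gap; grows as the tail is pressed; nose clear of the teeth above 0.115; hard stop at 0.142. A spring of 3 to 5 N at the pad returns it; while a tooth pulls on the nose, friction adds several N until it is out. Let go, it drops at once and catches the next tooth.
- pawl_tail (a point): Middle of the upper face of the ribbed finger pad (30 mm along the winch's x, 32 mm along its y) at the pawl's tail, 188 mm above the bench at rest, on the side away from the tray. Pin 60 mm off along +y: the pad goes down about 7 mm until the nose is clear, 8.5 mm to the stop. Press from above with shut fingers; nothing near it is much taller, the raised tray is over 80 mm off.
- tray_edge (a point): Middle of the tray's outer lip, 153 mm from the shaft's axis. When the tray is level it is 103 mm above the bench.
- alu_jar: White jar, 72 mm across, 110 mm tall, origin at the centre of its underside. Bystander.
- screw_tin: Open white tin of screws, 74 mm across, 45 mm tall, origin at the centre of its underside. Bystander.
- tape_measure: Yellow tape measure, 64 x 76 x 31 mm, origin at the centre of its underside. Bystander.

How it is judged:
On the way, in this order (a step that is already met when the one before it is completed fails the run):
1. the pawl is lifted clear of the teeth by the fingers on its tail (value of joint pawl above 0.11 rad and contact force between the fingers and pawl above 0.5 N), for 0.2 s.
2. the drum has turned back past the last tooth before level (value of joint drum below 0.335 rad), for 0.1 s.
At the end, for the whole second after the job is handed in: The tray is level (drum angle within 0.06 rad of 0), at rest, with the pawl dropped into the tooth gap (pawl angle under 0.04 rad) and holding the red tooth (value of joint drum between -0.06 and 0.06 rad and value of joint pawl below 0.04 rad and velocity of joint drum between -0.02 and 0.02 rad/s); the robot touches nothing.
It fails at once if the pawl is pressed with more than 20 N (contact force between the fingers and pawl above 20 N).
It fails at once if the robot touches the drum, its wheel or the tray (contact force between any of the fingers, the arm and drum above 0.5 N).
It fails at once if a bystander is moved by more than 20 mm (distance of any of alu_jar, screw_tin, tape_measure from where it was at the start of the episode above 0.02 m).
It also fails if it takes over 58 s, if anything falls off the work surface, if the arm or the gripper's body presses on something with over 40 N, if the wrist force passes 120 N, or if a joint passes its speed limit or range.

ROBOT

A 6-joint arm with a two-finger parallel gripper is mounted at the origin on a cart in front of the work surface, level with it; the furniture and walls round the work are solid. World frame = base frame: x ahead of the robot, y to its left, z up, the work surface at z = 0. Lengths are in m, angles in rad, forces in N, time in s.
With the tool pointing down it reaches from about 0.3 to 0.875 m from the base axis. Payload 6.4 kg.
Tool frame: the origin (TCP) lies between the finger pads; the fingertips stand 22 mm ahead of it and the grasp point (between the pads) lies 3 mm ahead of it (ctrl.tips_ahead is the distance from the TCP to the fingertips, in m); z points along the fingers, x is the direction in which the jaws open and shut, and the axes are right-handed (so a half turn about z gives the same grasp; the last joint's range is limited). The gripper opens to 88 mm and grips with 3 to 60 N. Pads are 18 mm wide; open, the fingers measure 123 mm over their backs; the gripper's body (75 mm by 187 mm) begins 45 mm behind the grasp point.
Start: joints at [0.897, 0.181, 1.607, -0, 1.354, -0.206], TCP at [0.259, 0.513, 0.261] pointing down, gripper open.
Joint ranges: [-2.99, 2.99], [-0.89, 2.07], [0.3, 2.58], [-1.14, 4.28], [0, 2.63], [-3.12, 3.12]. Speed limits (rad/s): [2.57, 2.57, 3.01, 3.14, 3.14, 3.14].

INTERFACE

Orientations are given as [roll, pitch, yaw] about the fixed x, y, z axes, in that order (R = Rz(yaw) Ry(pitch) Rx(roll)).
In Python, from cell import status, optics, job_done, finder, ctrl gives the robot as it stands.
- The arm moves only by the shell command python3 -m pendant 'ROWS'. ROWS is JSON, a list of rows, each a list of 7 numbers: the turn, a rotation vector about the tool's x, y, z each as a share of 5 degrees, from -1 to 1, then the shift along the tool's x, y, z each as a share of 30 mm, from -1 to 1, then the opening, from 0 (shut) to 1 (fully open). In form: [[ax, ay, az, tx, ty, tz, fingers], ...]. A call has 1 to 5 rows; each row shifts and turns the commanded pose from where the row before left it, along the tool's axes as they then stand; what a row does not reach is not made up. A row lasts 1/12 s, in which the tool goes at most 41.7 mm and 7.16 degrees, less where a joint would pass 70% of its speed; a pose out of reach is approached as far as the arm can. A call with a number of a shift or a turn outside -1 to 1 is refused whole. A call with a gripper value outside its range is refused whole. The fingers move at their own pace and stop on an object; the grip force is fixed at half the most. Time passes only in rows, so rows that do not move let the fingers close. It gives the time, the measured TCP pose, the force and the opening at its end, in the units of the state.
- status.state(): the state, without advancing time (a new reading comes with each control period).
- optics.read_camera(name): name is "scene" or "top" or "wrist"; returns a dict with "pixels" (480x640x3 uint8, blue, green, red), "z_map" (480x640 float32, m along the optical axis (not along the pixel's ray), 0 where there is no reading), "fx", "fy", "cx", "cy" (pixels), "position" and "orientation" of the camera in the world. Camera axes: x right, y up, looking along -z (the intrinsics and any distortion apply to the point x, -y, -z); pixel columns grow to the right and rows downward; lengths in m; the calibration is good to about 2 mm. A picture is of the moment at which its call begins.
- job_done(): hands the job in, once; it reports no verdict.
Trained networks look in a picture, given as the dict that the camera call returned (one of the last four; its "shot" number tells which), for a name from the list of things; names that differ only in an ending like _2 or _b are one class to them, and where a whole thing is asked for, a point or a joint stands for the part that bears it (a point fixed in the world has none). Each returns a list of dicts, best first, with "p" (0 to 1); they miss things now and then, are a little off and sometimes report something else, mostly with a low value. They report only what shows in the picture. A call takes as long as a camera call.
- finder.cut_out(query, picture): "mask" (480x640 bool, what is visible of it) and "at" ([column, row] in pixels, amid what is visible of it).
The state is a dict: "time_s": time; "joints": joint angles; "qvel": joint speeds; "effort": joint torques, N m; "eef_pos": TCP position; "tcp_rot": TCP orientation; "contact_force": force on the tool from outside, world axes, zero at the start; "torque": the same for the moment, N m; "grip_width": opening from 0.0 (shut) to 1.0 (fully open).
Only numpy, scipy, OpenCV 4.12 (cv2) and the standard library are available. Lean on these libraries where they do the work, as an engineer would, in place of code of your own. Each camera call takes 0.05 s, during which the arm holds its last target. There are 200 camera calls.

## Working session

There is one attempt and no reset: what is moved stays moved. The work goes in short steps, Python scripts to look and compute and a shell command to move; the robot and the scene stay as the last step left them, time stands still between calls to the robot, and variables do not carry over. Pictures are saved under pics/ and viewed, about 8 in all and at most 12, crops included, and the job is handed in when it is done.

```bash
mkdir -p pics; cat > h.py <<'E'
import numpy as np, cv2
from scipy.spatial.transform import Rotation as R
from cell import status, optics, finder, ctrl
def pose(p):
    o=np.array(p["orientation"],float)
    M=o if o.shape==(3,3) else (R.from_euler('xyz',o).as_matrix() if o.size==3 else R.from_quat(o).as_matrix())
    return M,np.array(p["position"])
def pts(p,mask):
    M,t=pose(p); v,u=np.nonzero(mask&(p["z_map"]>0)); z=p["z_map"][v,u]
    c=np.stack([(u-p["cx"])/p["fx"]*z,-(v-p["cy"])/p["fy"]*z,-z],1)
    return c@M.T+t
E
python3 - <<'E'
from h import *
s=status.state(); print(s)
ims=[]
for n in("scene","top"):
    p=optics.read_camera(n); print(n,{k:v for k,v in p.items() if k not in("pixels","z_map")})
    ims.append(p["pixels"])
    for q in("winch","pawl","pawl_tail","drum","tray_edge","alu_jar","screw_tin","tape_measure"):
        for d in finder.cut_out(q,p)[:1]:
            P=pts(p,d["mask"]); print(q,round(d["p"],2),d["at"],len(P),np.median(P,0).round(3) if len(P) else '',P.min(0).round(3) if len(P) else '',P.max(0).round(3) if len(P) else '')
    cv2.imwrite(f"pics/{n}0.png",p["pixels"])
E
```

```text
{'time_s': 0.0, 'joints': array([ 8.96706979e-01,  1.81554144e-01,  1.60796972e+00, -2.03563526e-05,
        1.35380830e+00, -2.06281977e-01]), 'qvel': array([ 0.00012358, -0.00176722,  0.00069564, -0.00083358, -0.00167284,
        0.00048576]), 'effort': array([-1.29736833e-03, -4.33879316e+01, -3.41849005e+01,  7.02346070e-02,
        3.85560701e-02, -1.72835130e-04]), 'eef_pos': array([0.25895406, 0.51284186, 0.25982125]), 'tcp_rot': array([-3.14125581e+00,  1.70669440e-03,  1.10299364e+00]), 'contact_force': array([-0.97187399,  0.28191357, -0.18426131]), 'torque': array([0.00087834, 0.01379175, 0.01779029]), 'grip_width': 1.0025617346239932}
scene {'fx': 442.0422414395619, 'fy': 442.0422414395619, 'cx': 321.6564371128399, 'cy': 237.96890839304334, 'position': array([ 0.17060364, -0.24555792,  0.79531063]), 'orientation': array([ 0.68242004,  0.01761604, -0.83262946]), 'shot': 1}
winch 0.57 [335.2, 258.3] 14175 [0.58  0.104 0.104] [ 0.468 -0.046 -0.002] [0.903 0.393 0.264]
pawl 0.85 [327.5, 255.8] 990 [0.513 0.06  0.188] [ 0.486 -0.013 -0.   ] [0.661 0.284 0.205]
pawl_tail 0.96 [
[... 874 characters left out ...]
] [0.749 0.253 0.261]
pawl 0.96 [356.8, 253.6] 1082 [0.514 0.058 0.188] [ 0.486 -0.047 -0.004] [0.547 0.157 0.203]
pawl_tail 0.63 [365.2, 257.1] 965 [0.513 0.045 0.188] [ 0.488 -0.045 -0.004] [0.534 0.155 0.203]
drum 0.61 [294.3, 198.7] 4898 [0.606 0.158 0.219] [ 0.51   0.085 -0.001] [0.717 0.222 0.261]
tray_edge 0.63 [294.1, 197.0] 4910 [0.606 0.158 0.219] [ 0.51   0.085 -0.002] [0.732 0.251 0.261]
alu_jar 0.9 [440.0, 250.2] 1513 [ 0.533 -0.109  0.095] [ 0.501 -0.176 -0.005] [ 0.585 -0.084  0.114]
screw_tin 0.9 [212.7, 233.7] 1213 [0.568 0.336 0.019] [ 0.531  0.297 -0.004] [0.603 0.382 0.05 ]
tape_measure 0.6 [299.9, 303.2] 1057 [0.439 0.155 0.03 ] [ 0.399  0.119 -0.005] [0.475 0.195 0.036]
```

```bash
python3 - <<'E'
import cv2,numpy as np
t=cv2.imread("pics/top0.png")[90:350,160:500]; s=cv2.imread("pics/scene0.png")[120:400,220:480]
t=cv2.resize(t,None,fx=1.3,fy=1.3); s=cv2.resize(s,(int(260*338/280),338))
cv2.imwrite("pics/a.png",np.hstack([t,s]))
E
python3 - <<'E'
import sys; sys.path.insert(0,'.')
from h import *
for n in("top","scene"):
    p=optics.read_camera(n); hsv=cv2.cvtColor(p["pixels"],cv2.COLOR_BGR2HSV)
    orange=(hsv[...,0]>6)&(hsv[...,0]<20)&(hsv[...,1]>150)&(hsv[...,2]>110)
    d=finder.cut_out("pawl",p)[0]["mask"]
    P=pts(p,d); k=(P[:,2]>0.17)&(P[:,2]<.21); Q=P[k]
    (c,wh,a)=cv2.minAreaRect((Q[:,:2]*1000).astype(np.float32)); print(n,"pawl rect",c,wh,a)
    print(np.unique(((Q[:,1]*100).round()).astype(int),return_counts=True))
    for y in np.arange(Q[:,1].min(),Q[:,1].max(),.01):
        q=Q[(Q[:,1]>=y)&(Q[:,1]<y+.01)]
        if len(q)>5: print(y.round(3),len(q),q[:,0].min().round(3),q[:,0].max().round(3),np.median(q[:,2]).round(3))
E
```

```text
top pawl rect (513.991943359375, 71.93444061279297) (169.55345153808594, 28.740886688232422) 80.46328735351562
(array([-1,  0,  1,  2,  3,  4,  5,  6,  7,  8,  9, 10, 11, 12, 13, 14, 15]), array([ 61, 101, 103,  79,  43,  39,  46,  42,  49,  47,  46,  47,  46,
        46,  47,  49,  47]))
-0.012 92 0.486 0.515 0.188
-0.002 103 0.488 0.517 0.188
0.008 101 0.49 0.518 0.188
0.018 57 0.491 0.512 0.183
0.028 41 0.501 0.513 0.182
0.038 43 0.503 0.515 0.182
0.048 46 0.505 0.518 0.182
0.058 47 0.506 0.519 0.184
0.068 47 0.508 0.521 0.189
0.078 42 0.51 0.523 0.196
0.088 46 0.512 0.525 0.198
0.098 46 0.515 0.526 0.198
0.108 47 0.516 0.528 0.198
0.118 45 0.518 0.53 0.198
0.128 47 0.519 0.532 0.198
0.138 50 0.521 0.534 0.199
0.148 38 0.522 0.534 0.198
scene pawl rect (515.7225341796875, 82.37654113769531) (188.40867614746094, 30.225082397460938) 80.27758026123047
(array([-1,  0,  1,  2,  3,  4,  5,  6,  7,  8,  9, 10, 11, 12, 13, 14, 15,
       16, 17]), array([79, 95, 95, 56, 45, 50, 47, 51, 51, 66, 49, 45, 42, 46, 51, 51, 52,
       15,  4]))
-0.012 100 0.486 0.516 0.189
-0.002 102 0.486 0.518 0.19
0.008 89 0.488 0.519 0.19
0.018 45 0.49 0.518 0.188
0.028 47 0.501 0.514 0.183
0.038 49 0.502 0.515 0.183
0.048 49 0.504 0.517 0.183
0.058 50 0.506 0.52 0.185
0.068 59 0.508 0.522 0.19
0.078 58 0.51 0.523 0.196
0.088 50 0.511 0.525 0.199
0.098 42 0.513 0.527 0.199
0.108 46 0.516 0.529 0.2
0.118 43 0.517 0.531 0.2
0.128 53 0.519 0.531 0.2
0.138 57 0.52 0.535 0.199
0.148 43 0.521 0.537 0.199
```

View pics/a.png

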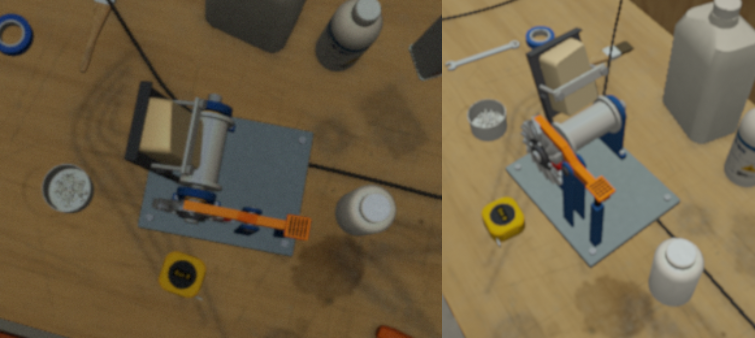

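The pad is the ribbed orange end, near pixel (298, 227) of the left half of the montage, with the jar to its right. It measures about (0.503, 0.003, 0.188), which matches the 188 mm given, and winch +y points at about 80.4°. The tray is up on the far side. Next I turn the tool, shut the fingers and rise.

```bash
python3 -m pendant '[[0,0,1,0,0,-0.1,0],[0,0,1,0,0,-0.1,0],[0,0,1,0,0,-0.1,0],[0,0,1,0,0,-0.1,0],[0,0,1,0,0,-0.1,0]]'
python3 -m pendant '[[0,0,1,0,0,-0.1,0],[0,0,1,0,0,-0.1,0],[0,0,1,0,0,-0.1,0],[0,0,1,0,0,-0.1,0],[0,0,1,0,0,-0.1,0]]'
python3 -m pendant '[[0,0,1,0,0,-0.1,0],[0,0,1,0,0,-0.1,0],[0,0,1,0,0,-0.1,0],[0,0,1,0,0,-0.1,0],[0,0,0.56,0,0,-0.1,0]]'
python3 -m pendant '[[0,0,0,0.54,0.77,0,0],[0,0,0,0.54,0.77,0,0],[0,0,0,0.54,0.77,0,0],[0,0,0,0.54,0.77,0,0],[0,0,0,0.54,0.77,0,0]]'
python3 -m pendant '[[0,0,0,0.54,0.77,0,0],[0,0,0,0.54,0.77,0,0],[0,0,0,0.54,0.77,0,0],[0,0,0,0.54,0.77,0,0],[0,0,0,0.54,0.77,0,0]]'
python3 -m pendant '[[0,0,0,0.54,0.77,0,0],[0,0,0,0.54,0.77,0,0],[0,0,0,0.54,0.77,0,0],[0,0,0,0.54,0.77,0,0],[0,0,0,0.54,0.77,0,0]]'
```

```text
time_s: 1.52
eef_pos: [0.2593, 0.5132, 0.2758]
tcp_rot: [3.142, 0.0, 0.662]
contact_force: [-0.4, 0.7, 0.7]
grip_width: 0.641
time_s: 1.93
eef_pos: [0.2593, 0.5132, 0.2909]
tcp_rot: [3.142, -0.0, 0.226]
contact_force: [0.4, 0.5, -0.3]
grip_width: 0.27
time_s: 2.35
eef_pos: [0.2593, 0.5132, 0.3059]
tcp_rot: [-3.142, -0.0, -0.172]
contact_force: [-0.5, -0.6, -0.2]
grip_width: 0.006
time_s: 2.77
eef_pos: [0.3201, 0.3847, 0.3057]
tcp_rot: [-3.142, -0.0, -0.167]
contact_force: [-0.1, 1.0, 0.6]
grip_width: 0.008
time_s: 3.18
eef_pos: [0.3808, 0.2572, 0.3059]
tcp_rot: [-3.141, -0.0, -0.167]
contact_force: [0.5, 0.7, -0.7]
grip_width: 0.005
time_s: 3.6
eef_pos: [0.4415, 0.1297, 0.3059]
tcp_rot: [-3.141, -0.001, -0.168]
contact_force: [1.0, 0.5, -0.6]
grip_width: 0.003
```

```bash
python3 -m pendant '[[0,0,0,0.54,0.77,0,0],[0,0,0,0.54,0.77,0,0],[0,0,0,0.54,0.77,0,0],[0,0,0,0.54,0.77,0,0],[0,0,0,0.54,0.77,0,0]]'
cat >> h.py <<'E'
W=np.radians(-9.6); X=np.array([np.cos(W),np.sin(W),0]); Y=np.array([-np.sin(W),np.cos(W),0])
def local(P,o): D=P-o; return np.stack([D@X,D@Y,P[:,2]],1)
E
python3 - <<'E'
from h import *
print(status.state()["eef_pos"],status.state()["contact_force"])
out=[]
for n in("wrist","scene","top"):
    p=optics.read_camera(n); out.append(p["pixels"])
    for q in("pawl_tail","pawl","tray_edge","drum"):
        for d in finder.cut_out(q,p)[:1]:
            P=pts(p,d["mask"]);
            if not len(P): print(n,q,"no depth");continue
            L=local(P,np.array([.5025,.003,0]))
            if q in("pawl_tail","pawl"):
                k=(P[:,2]>.18)&(P[:,2]<.205)&(abs(L[:,1])<.05); 
                if k.sum(): print(n,q,d["p"],P[k].min(0).round(4),P[k].max(0).round(4)); L=L[k]; w=L[(abs(L[:,0]-.007)>.009)|True]; print("  local",np.percentile(w,[1,50,99],0).round(4).tolist())
            else: 
                i=L[:,2].argmax(); k=L[:,2]>.15; print(n,q,round(d["p"],2),"top local",L[i].round(3),"ranges",np.percentile(L[k],[2,50,98],0).round(3).tolist())
    if n=="scene": np.savez("s1.npz",px=p["pixels"],z=p["z_map"])
cv2.imwrite("pics/w1.png",np.hstack([cv2.resize(out[0],(400,300)),cv2.resize(out[1][100:400,180:580],(400,300))]))
E
```

```text
time_s: 4.02
eef_pos: [0.5021, 0.0023, 0.3059]
tcp_rot: [-3.142, -0.0, -0.168]
contact_force: [0.3, 1.0, -0.2]
grip_width: 0.007
[0.50209389 0.00226215 0.305876  ] [ 0.269046    1.01494251 -0.2261356 ]
wrist pawl_tail 0.61 [ 0.4866 -0.0136  0.18  ] [0.5195 0.0531 0.1908]
  local [[-0.0136, -0.0125, 0.1805], [0.0009, 0.0098, 0.1876], [0.0146, 0.0492, 0.1897]]
wrist pawl 0.64 [ 0.4866 -0.0131  0.18  ] [0.5201 0.0531 0.1908]
  local [[-0.0139, -0.0128, 0.1805], [0.0003, 0.0102, 0.1875], [0.0148, 0.0492, 0.1897]]
wrist tray_edge 0.85 top local [-0.004  0.121  0.2  ] ranges [[0.037, 0.117, 0.15], [0.099, 0.131, 0.151], [0.136, 0.135, 0.159]]
wrist drum 0.61 top local [-0.004  0.113  0.2  ] ranges [[0.037, 0.117, 0.15], [0.099, 0.131, 0.152], [0.136, 0.135, 0.159]]
scene pawl_tail 0.71 [ 0.4861 -0.0123  0.1801] [0.5187 0.0522 0.1933]
  local [[-0.0148, -0.0135, 0.1806], [-0.0008, 0.0067, 0.189], [0.0144, 0.0487, 0.1918]]
scene pawl 0.97 [ 0.4861 -0.0118  0.1801] [0.5181 0.0522 0.1933]
  local [[-0.0141, -0.0133, 0.1805], [-0.0008, 0.0069, 0.1891], [0.0134, 0.0487, 0.1918]]
scene tray_edge 0.93 top local [-0.034  0.036  0.438] ranges [[-0.005, 0.105, 0.152], [0.054, 0.203, 0.234], [0.12, 0.236, 0.256]]
scene drum 0.96 top local [-0.037  0.036  0.438] ranges [[-0.005, 0.108, 0.152], [0.054, 0.204, 0.234], [0.114, 0.235, 0.256]]
top pawl_tail 0.85 [0.4961 0.0167 0.1801] [0.5165 0.0519 0.1896]
  local [[-0.0074, 0.0146, 0.1801], [0.0002, 0.0299, 0.1822], [0.0062, 0.0493, 0.1894]]
top pawl 0.86 [0.4961 0.0167 0.1801] [0.5165 0.0519 0.1899]
  local [[-0.0074, 0.0145, 0.1801], [0.0005, 0.0292, 0.1822], [0.0064, 0.0493, 0.1895]]
top tray_edge 0.94 top local [0.062 0.188 0.256] ranges [[-0.001, 0.128, 0.15], [0.078, 0.186, 0.225], [0.133, 0.236, 0.254]]
top drum 0.82 top local [0.062 0.188 0.256] ranges [[-0.004, 0.125, 0.15], [0.078, 0.186, 0.225], [0.133, 0.236, 0.254]]
```

View pics/w1.png

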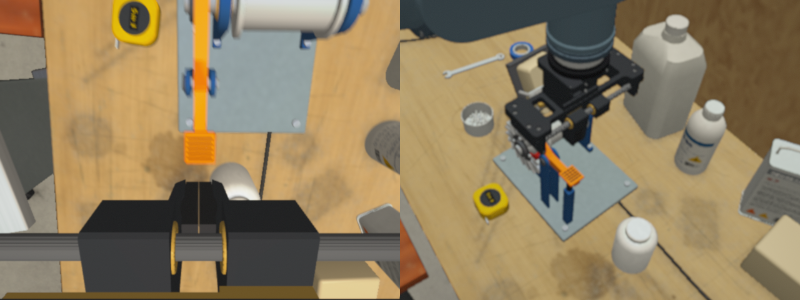

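The pad is centred under the fingers: it spans local y of -13 to +19 mm and stands at 0.188 to 0.190. The scene view shows the tray still raised behind the gripper. I'll come down to about 13 mm above the pad and set up a drum-angle reading.

```bash
python3 -m pendant '[[0,0,0,0,0.03,0.54,0],[0,0,0,0,0,0.54,0],[0,0,0,0,0,0.54,0],[0,0,0,0,0,0.54,0],[0,0,0,0,0,0.54,0]]'
cat >> h.py <<'E'
def tray(n):
    p=optics.read_camera(n); L=local(pts(p,p["z_map"]>0),np.array([.5025,.003,0]))
    k=(L[:,0]>.03)&(L[:,0]<.14)&(L[:,1]>.09)&(L[:,1]<.32)&(L[:,2]>.02)&(L[:,2]<.3); return p,L[k]
E
python3 - <<'E'
from h import *
im=np.full((480,760,3),255,np.uint8)
for i in range(3):
  for n,c in(("top",(0,0,255)),("scene",(255,0,0))):
    p,L=tray(n); r=np.hypot(L[:,1]-.131,L[:,2]-.125); a=np.arctan2(L[:,2]-.125,L[:,1]-.131)
    k=(r>.07)&(r<.185)&(L[:,2]>.08); print(status.state()["time_s"],n,k.sum(),"ang pct",np.percentile(a[k],[5,50,95]).round(3),"rmax",np.percentile(r[k],[95,99]).round(3))
    if i==2:
        for l in L:
            cv2.circle(im,(int((l[1]-.09)*1500+20),int(470-l[2]*1500)),1,c,-1)
np.savez("rest.npz",L=L)
cv2.imwrite("pics/yz.png",im)
s=status.state(); print(s["eef_pos"],s["contact_force"])
E
```

```text
time_s: 5.18
eef_pos: [0.5015, 0.0028, 0.224]
tcp_rot: [3.142, -0.0, -0.168]
contact_force: [0.9, 0.1, -0.7]
grip_width: 0.005
5.2333 top 3169 ang pct [0.787 1.035 1.265] rmax [0.16  0.161]
5.2833 scene 588 ang pct [0.66  1.113 1.295] rmax [0.109 0.112]
5.3333 top 3166 ang pct [0.79  1.036 1.265] rmax [0.16  0.161]
5.3833 scene 660 ang pct [0.665 1.118 1.287] rmax [0.113 0.115]
5.4333 top 3171 ang pct [0.785 1.036 1.266] rmax [0.16  0.161]
5.4833 scene 697 ang pct [0.672 1.107 1.291] rmax [0.115 0.118]
[0.50224109 0.0026504  0.2259936 ] [ 0.37559515  0.88614421 -0.81965266]
```

View pics/yz.png

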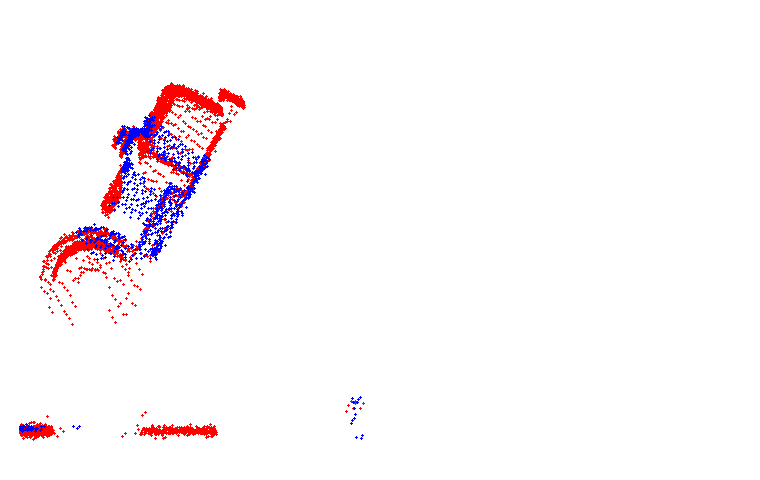

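The tray floor line slopes about 62° in the yz plot, and the lip's polar angle plus 0.144 gives about 1.04, so the drum rests at 1.047. Now down to the pad, gently.

```bash
cat >> h.py <<'E'
def theta(show=True):
    p,L=tray("top"); r=np.hypot(L[:,1]-.131,L[:,2]-.125); a=np.arctan2(L[:,2]-.125,L[:,1]-.131)
    k=(r>.145)&(r<.17)&(L[:,2]>.07); s=status.state()
    t=np.median(a[k]) if k.sum() else np.nan
    print("t",round(s["time_s"],2),"lip ang",round(float(t),3),"n",k.sum(),"drum~",round(float(t+.144),3),"z",s["eef_pos"][2].round(4),"F",s["contact_force"].round(1)); return p
E
python3 -m pendant '[[0,0,0,0,0,0.1,0],[0,0,0,0,0,0.1,0],[0,0,0,0,0,0.1,0],[0,0,0,0,0,0.1,0],[0,0,0,0,0,0,0]]'
python3 -c 'from h import *; theta()'
python3 -m pendant '[[0,0,0,0,0,0.07,0],[0,0,0,0,0,0.07,0],[0,0,0,0,0,0,0]]'
python3 -m pendant '[[0,0,0,0,0,0.05,0],[0,0,0,0,0,0,0]]'
python3 -c 'from h import *; theta()'
```

```text
time_s: 5.9
eef_pos: [0.5011, 0.0029, 0.212]
tcp_rot: [-3.142, 0.001, -0.168]
contact_force: [-0.1, 0.1, -0.7]
grip_width: 0.01
t 5.95 lip ang 0.914 n 1019 drum~ 1.058 z 0.2122 F [-0.5  0.7 -0.5]
time_s: 6.2
eef_pos: [0.5017, 0.0024, 0.2089]
tcp_rot: [3.141, -0.001, -0.168]
contact_force: [-1.7, -1.1, 3.0]
grip_width: 0.003
time_s: 6.37
eef_pos: [0.5017, 0.0021, 0.2077]
tcp_rot: [3.14, -0.001, -0.168]
contact_force: [-2.8, -3.5, 4.9]
grip_width: 0.007
t 6.42 lip ang 0.912 n 1012 drum~ 1.056 z 0.2077 F [-3.5 -2.9  6.9]
```

```bash
python3 -m pendant '[[0,0,0,0,0,0.05,0],[0,0,0,0,0,0,0]]'
python3 -m pendant '[[0,0,0,0,0,0.05,0],[0,0,0,0,0,0,0]]'
python3 -c 'from h import *; theta()'
```

```text
time_s: 6.58
eef_pos: [0.5017, 0.0019, 0.2063]
tcp_rot: [3.14, -0.001, -0.168]
contact_force: [-2.7, -3.3, 7.0]
grip_width: 0.006
time_s: 6.75
eef_pos: [0.5018, 0.0017, 0.2048]
tcp_rot: [3.139, -0.001, -0.168]
contact_force: [-3.0, -4.6, 6.6]
grip_width: 0.005
t 6.8 lip ang 0.903 n 1015 drum~ 1.047 z 0.2048 F [-2.8 -4.3  6.1]
```

```bash
python3 -m pendant '[[0,0,0,0,0,0.05,0],[0,0,0,0,0,0,0]]'
python3 -c 'from h import *; theta()'
python3 -m pendant '[[0,0,0,0,0,0.03,0],[0,0,0,0,0,0,0]]'
python3 -c 'from h import *; theta()'
```

```text
time_s: 6.97
eef_pos: [0.5018, 0.0016, 0.2032]
tcp_rot: [3.139, -0.001, -0.168]
contact_force: [-2.3, -4.3, 5.0]
grip_width: 0.003
t 7.02 lip ang 0.89 n 1016 drum~ 1.034 z 0.2032 F [-1.6 -5.5  5. ]
time_s: 7.18
eef_pos: [0.5018, 0.0015, 0.2025]
tcp_rot: [3.139, -0.001, -0.168]
contact_force: [-3.6, -5.8, 6.7]
grip_width: 0.003
t 7.23 lip ang 0.87 n 1051 drum~ 1.014 z 0.2025 F [-3.9 -4.5  6.7]
```

```bash
python3 -m pendant '[[0,0,0,0,0,0.02,0],[0,0,0,0,0,0,0],[0,0,0,0,0,0,0]]'
python3 -c 'from h import *
p=theta(); q=optics.read_camera("scene")
P=pts(q,finder.cut_out("pawl",q)[0]["mask"]); L=local(P,np.array([.5025,.003,0])); L=L[abs(L[:,0])<.02]
for a,b in((-.016,-.005),(.022,.04),(.08,.1),(.1,.12),(.12,.14),(.14,.16)):
    k=(L[:,1]>a)&(L[:,1]<b)&(L[:,2]>.15); print(a,k.sum(),np.median(L[k,2]).round(4) if k.sum() else "")'
```

```text
time_s: 7.48
eef_pos: [0.5019, 0.0015, 0.2024]
tcp_rot: [3.139, -0.001, -0.168]
contact_force: [-5.5, -4.8, 10.3]
grip_width: 0.003
t 7.53 lip ang 0.84 n 1040 drum~ 0.984 z 0.2024 F [-4.8 -6.2 10.8]
-0.016 82 0.179
0.022 0 
0.08 88 0.2035
0.1 96 0.2068
0.12 98 0.2101
0.14 43 0.2122
```

On the stop, lightly: the force rose to about 11 N, the pawl slope is about 0.14, and the drum is turning. I'll ease off 0.3 mm and hold.

```bash
python3 -m pendant '[[0,0,0,0,0,-0.01,0],[0,0,0,0,0,0,0],[0,0,0,0,0,0,0]]'
python3 -c 'from h import *; theta()'
python3 -m pendant '[[0,0,0,0,0,0,0],[0,0,0,0,0,0,0],[0,0,0,0,0,0,0],[0,0,0,0,0,0,0],[0,0,0,0,0,0,0]]'
python3 -c 'from h import *; theta()'
python3 -m pendant '[[0,0,0,0,0,0,0],[0,0,0,0,0,0,0],[0,0,0,0,0,0,0],[0,0,0,0,0,0,0],[0,0,0,0,0,0,0]]'
python3 -c 'from h import *; theta()'
```

```text
time_s: 7.88
eef_pos: [0.5018, 0.0015, 0.2025]
tcp_rot: [3.139, -0.001, -0.168]
contact_force: [-3.9, -5.0, 8.4]
grip_width: 0.001
t 7.93 lip ang 0.799 n 1043 drum~ 0.943 z 0.2025 F [-4.  -5.3  7.5]
time_s: 8.35
eef_pos: [0.5019, 0.0015, 0.2025]
tcp_rot: [3.139, -0.001, -0.168]
contact_force: [-3.2, -5.7, 6.8]
grip_width: 0.006
t 8.4 lip ang 0.748 n 1050 drum~ 0.892 z 0.2025 F [-4.1 -5.3  8.5]
time_s: 8.82
eef_pos: [0.5019, 0.0015, 0.2025]
tcp_rot: [3.139, -0.001, -0.168]
contact_force: [-4.7, -5.6, 8.2]
grip_width: 0.006
t 8.87 lip ang 0.693 n 1030 drum~ 0.837 z 0.2025 F [-3.6 -4.1  8.5]
```

```bash
python3 -m pendant '[[0,0,0,0,0,0,0],[0,0,0,0,0,0,0],[0,0,0,0,0,0,0],[0,0,0,0,0,0,0],[0,0,0,0,0,0,0]]' | tail -2
python3 -c 'from h import *; theta()'
python3 -m pendant '[[0,0,0,0,0,0,0],[0,0,0,0,0,0,0],[0,0,0,0,0,0,0],[0,0,0,0,0,0,0],[0,0,0,0,0,0,0]]' | tail -2
python3 -c 'from h import *; theta()'
python3 -m pendant '[[0,0,0,0,0,0,0],[0,0,0,0,0,0,0],[0,0,0,0,0,0,0],[0,0,0,0,0,0,0],[0,0,0,0,0,0,0]]' | tail -2
python3 -c 'from h import *; theta()'
```

```text
contact_force: [-4.1, -5.4, 9.3]
grip_width: 0.007
t 9.33 lip ang 0.638 n 1027 drum~ 0.782 z 0.2025 F [-4.1 -4.5  8.6]
contact_force: [-3.7, -5.4, 8.9]
grip_width: 0.005
t 9.8 lip ang 0.577 n 982 drum~ 0.721 z 0.2025 F [-4.4 -5.3  8.2]
contact_force: [-3.4, -5.3, 8.0]
grip_width: 0.006
t 10.27 lip ang 0.515 n 934 drum~ 0.659 z 0.2025 F [-4.8 -5.1  7.1]
```

```bash
python3 -m pendant '[[0,0,0,0,0,0,0],[0,0,0,0,0,0,0],[0,0,0,0,0,0,0],[0,0,0,0,0,0,0],[0,0,0,0,0,0,0]]' | tail -2
python3 -c 'from h import *; theta()'
python3 -m pendant '[[0,0,0,0,0,0,0],[0,0,0,0,0,0,0],[0,0,0,0,0,0,0],[0,0,0,0,0,0,0],[0,0,0,0,0,0,0]]' | tail -2
python3 -c 'from h import *; theta()'
python3 -m pendant '[[0,0,0,0,0,0,0],[0,0,0,0,0,0,0],[0,0,0,0,0,0,0]]' | tail -2
python3 -c 'from h import *
p=theta(); cv2.imwrite("pics/t2.png",cv2.resize(p["pixels"][90:350,160:500],None,fx=2,fy=2))
p,L=tray("top"); k=(L[:,2]>.05)&(L[:,1]>.17); print(L[k].max(0), L[k][L[k][:,1].argmax()])'
```

```text
contact_force: [-3.8, -5.8, 8.3]
grip_width: 0.005
t 10.73 lip ang 0.45 n 878 drum~ 0.594 z 0.2025 F [-3.4 -5.4  8.5]
contact_force: [-3.9, -4.9, 8.3]
grip_width: 0.003
t 11.2 lip ang 0.38 n 814 drum~ 0.524 z 0.2025 F [-5.  -5.4  8.2]
contact_force: [-4.7, -4.5, 7.9]
grip_width: 0.005
t 11.5 lip ang 0.333 n 769 drum~ 0.477 z 0.2025 F [-3.8 -5.3  9.4]
[0.13747658 0.2889112  0.20300719] [0.07052419 0.2889112  0.16407418]
```

View pics/t2.png

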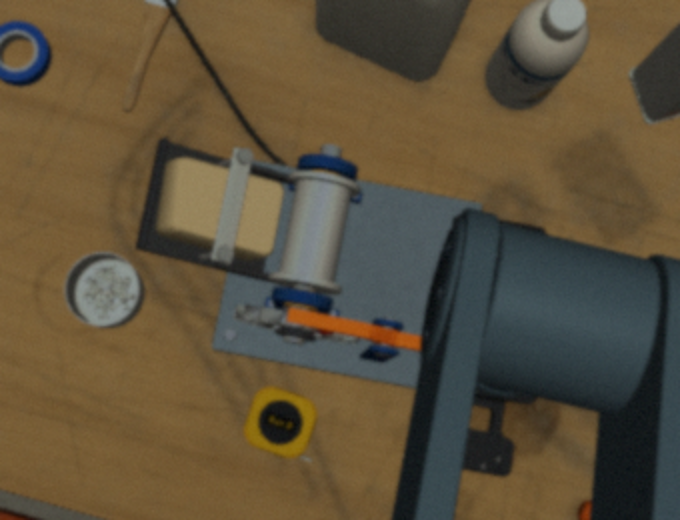

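The top view shows the tray nearly level and the wheel and pawl visible, with nothing touched. The lip median could be biased, so I'll check it against the mould's top-face slope before the window opens.

```bash
cat >> h.py <<'E'
def slope(p):
    hsv=cv2.cvtColor(p["pixels"],cv2.COLOR_BGR2HSV)
    m=(hsv[...,2]>150)&(hsv[...,1]>50)&(hsv[...,0]>12)&(hsv[...,0]<32)
    m=cv2.erode(m.astype(np.uint8),np.ones((3,3)))>0
    L=local(pts(p,m),np.array([.5025,.003,0]))
    k=(L[:,0]>.03)&(L[:,0]<.14)&(L[:,1]>.14)&(L[:,1]<.3)&(L[:,2]>.06)&(L[:,2]<.3); L=L[k]
    best=(0,0)
    for a in np.arange(-.4,1.3,.01):
        d=-L[:,1]*np.sin(a)+L[:,2]*np.cos(a); h,e=np.histogram(d,np.arange(-.3,.4,.004)); best=max(best,(h.max(),a))
    print("mould slope",best,len(L))
E
python3 -c 'from h import *; slope(theta())'
python3 -m pendant '[[0,0,0,0,0,0,0],[0,0,0,0,0,0,0],[0,0,0,0,0,0,0]]' | tail -2
python3 -c 'from h import *; slope(theta())'
```

```text
t 11.6 lip ang 0.32 n 755 drum~ 0.464 z 0.2025 F [-4.6 -4.7  8.3]
mould slope (np.int64(20), np.float64(0.48000000000000076)) 31
contact_force: [-3.8, -5.5, 8.0]
grip_width: 0.007
t 11.9 lip ang 0.273 n 706 drum~ 0.417 z 0.2025 F [-3.6 -5.3  8.1]
mould slope (np.int64(397), np.float64(0.4100000000000007)) 751
```

```bash
python3 -m pendant '[[0,0,0,0,0,0,0],[0,0,0,0,0,0,0],[0,0,0,0,0,0,0],[0,0,0,0,0,0,0],[0,0,0,0,0,0,0]]' | tail -2
python3 -c 'from h import *; slope(theta())'
python3 -m pendant '[[0,0,0,0,0,0,0],[0,0,0,0,0,0,0],[0,0,0,0,0,0,0],[0,0,0,0,0,0,0]]' | tail -2
python3 -c 'from h import *; slope(theta())'
```

```text
contact_force: [-4.3, -4.3, 8.5]
grip_width: -0.001
t 12.37 lip ang 0.201 n 630 drum~ 0.345 z 0.2025 F [-3.8 -5.   9.2]
mould slope (np.int64(521), np.float64(0.34000000000000064)) 1051
contact_force: [-3.9, -4.8, 7.1]
grip_width: 0.005
t 12.75 lip ang 0.14 n 561 drum~ 0.284 z 0.2025 F [-4.  -5.8  8.7]
mould slope (np.int64(551), np.float64(0.2700000000000006)) 1096
```

```bash
python3 -m pendant '[[0,0,0,0,0,0,0],[0,0,0,0,0,0,0],[0,0,0,0,0,-0.6,0],[0,0,0,0,0,-0.6,0],[0,0,0,0,0,-0.6,0]]'
python3 -c 'from h import *; slope(theta())'
python3 -m pendant '[[0,0,0,0,0,-0.6,0],[0,0,0,0,0,-0.6,0],[0,0,0,0,0,-0.6,0],[0,0,0,0,0,0,0],[0,0,0,0,0,0,0]]'
python3 -c 'from h import *; slope(theta())'
python3 -m pendant '[[0,0,0,0,0,0,0],[0,0,0,0,0,0,0],[0,0,0,0,0,0,0],[0,0,0,0,0,0,0],[0,0,0,0,0,0,0]]'
python3 -c 'from h import *; slope(theta())'
```

```text
time_s: 13.17
eef_pos: [0.5012, 0.0028, 0.2556]
tcp_rot: [-3.141, 0.001, -0.168]
contact_force: [0.1, -0.2, 0.0]
grip_width: 0.002
t 13.22 lip ang 0.061 n 487 drum~ 0.205 z 0.2597 F [ 2.1 -0.5  2.4]
mould slope (np.int64(554), np.float64(0.1800000000000005)) 1135
time_s: 13.63
eef_pos: [0.5019, 0.0027, 0.3094]
tcp_rot: [3.142, -0.002, -0.168]
contact_force: [0.3, -0.2, -0.9]
grip_width: 0.003
t 13.68 lip ang -0.02 n 430 drum~ 0.124 z 0.3083 F [ 1.3 -0.1 -0. ]
mould slope (np.int64(530), np.float64(0.12000000000000044)) 1140
time_s: 14.1
eef_pos: [0.5014, 0.0028, 0.3089]
tcp_rot: [-3.142, 0.001, -0.168]
contact_force: [0.7, -0.2, -0.2]
grip_width: 0.006
t 14.15 lip ang -0.081 n 370 drum~ 0.063 z 0.309 F [-0.4 -0.6  0.1]
mould slope (np.int64(548), np.float64(0.04000000000000037)) 1127
```

```bash
for i in 1 2 3; do python3 -m pendant '[[0,0,0,0,0,0,0],[0,0,0,0,0,0,0],[0,0,0,0,0,0,0],[0,0,0,0,0,0,0],[0,0,0,0,0,0,0]]' | tail -2; python3 -c 'from h import *; slope(theta())'; done
for i in 1 2; do python3 -m pendant '[[0,0,0,0,0,0,0],[0,0,0,0,0,0,0],[0,0,0,0,0,0,0],[0,0,0,0,0,0,0],[0,0,0,0,0,0,0]]' | tail -1; done
python3 -c 'from h import *
p=theta(); slope(p); s=optics.read_camera("scene")
for n,q in (("top",p),("scene",s)):
  for o in ("alu_jar","screw_tin","tape_measure","pawl"):
    d=finder.cut_out(o,q)
    if d: print(n,o,round(d[0]["p"],2),d[0]["at"],np.median(pts(q,d[0]["mask"]),0).round(3))
L=local(pts(s,finder.cut_out("pawl",s)[0]["mask"]),np.array([.5025,.003,0])); L=L[abs(L[:,0])<.02]
for a,b in((-.016,.012),(.08,.1),(.1,.12),(.12,.14)):
    k=(L[:,1]>a)&(L[:,1]<b)&(L[:,2]>.15); print(a,k.sum(),np.median(L[k,2]).round(4) if k.sum() else "")
cv2.imwrite("pics/end.png",cv2.resize(s["pixels"][100:400,180:580],None,fx=2,fy=2))'
```

```text
contact_force: [-0.7, -0.4, 0.2]
grip_width: 0.002
t 14.62 lip ang -0.092 n 366 drum~ 0.052 z 0.3093 F [ 0.4 -0.   0. ]
mould slope (np.int64(523), np.float64(3.3306690738754696e-16)) 1120
contact_force: [-0.5, -0.4, -0.6]
grip_width: 0.006
t 15.08 lip ang -0.094 n 364 drum~ 0.05 z 0.3093 F [-0.6 -0.1 -0.3]
mould slope (np.int64(527), np.float64(0.02000000000000035)) 1124
contact_force: [0.2, 0.5, -0.2]
grip_width: 0.005
t 15.55 lip ang -0.094 n 364 drum~ 0.05 z 0.3093 F [ 0.1 -0.  -0.4]
mould slope (np.int64(523), np.float64(3.3306690738754696e-16)) 1122
grip_width: 0.004
grip_width: 0.006
t 16.43 lip ang -0.094 n 362 drum~ 0.05 z 0.3093 F [1.  0.1 0.6]
mould slope (np.int64(529), np.float64(0.05000000000000038)) 1127
top alu_jar 0.6 [285.3, 204.2] [0.614 0.178 0.142]
top screw_tin 0.61 [211.3, 233.1] [0.568 0.337 0.019]
top tape_measure 0.9 [300.7, 300.9] [0.437 0.155 0.03 ]
top pawl 0.57 [342.2, 251.7] [0.516 0.081 0.193]
scene alu_jar 0.73 [415.0, 346.6] [ 0.517 -0.126  0.093]
scene screw_tin 0.73 [260.4, 216.5] [0.566 0.335 0.029]
scene tape_measure 0.84 [271.1, 301.5] [0.433 0.149 0.032]
scene pawl 0.56 [343.7, 269.1] [0.506 0.016 0.189]
-0.016 263 0.1897
0.08 0 
0.1 0 
0.12 0
```

View pics/end.png

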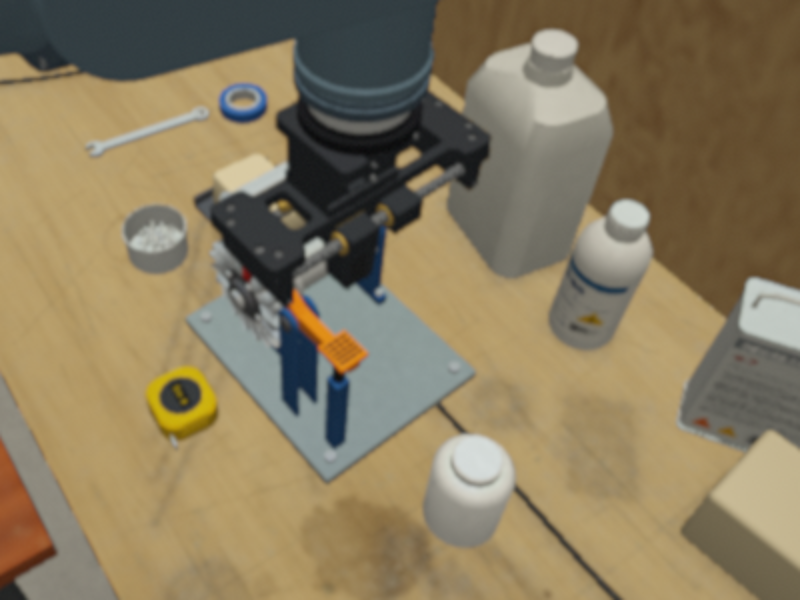

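The tray is level and still, the pad is back at 0.190, the fingers are clear above it, and the bystanders are unmoved.

```bash
python3 -c 'from cell import job_done; print(job_done())'
```

```text
the job is handed in; nothing more can be done
None
```

I pressed the pawl tail with shut fingers, let the drum run back from 1.047, and released at about 0.25 rad so the pawl dropped for the red tooth. The job was handed in at about 16.5 s. No verdict came back.

- **Press:** the pawl sat lightly on its stop for a moment, at about 13 N total. I eased off by 0.3 mm and held about 10 to 11 N, under the 20 N limit.
- **Drum at the end:** at rest from 14.6 s to 16.4 s. The mould's top-face slope read 0.00 to 0.05 rad. The lip reading was steady at 0.05, with a bias I believe to be partly geometric, because it already read 0.01 high at the 1.047 rest. Both readings are inside the 0.06 limit and fit the rest at 0 (the neighbours are ±0.349).
- **Pawl:** the pad is back at 0.190 m, its rest height. The gripper hid the nose in the last scene view, so I did not see it sitting in the tooth gap.
- **Clearance:** the fingers are about 100 mm above the pad, and the measured force is about zero.
- **Bystanders:** the jar, tin and tape measure all read within 2 mm of their start in the scene view. In the top view the arm hid the jar, so the finder's jar report there was a false one, and I ignored it.

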